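# Feel the two dock bays and load the slide box into the free one

## Task

A grey spacer block from the last run is still sitting at the back of one of the dock's two bays, where you cannot see it. Before you move the slide box, feel inside by pressing the feeler pins on the dock's roof until you have found the bay whose pin goes all the way down; then load the white slide box, flat and lengthways, into that free bay and push it fully home against the back stop. Leave the petri dish, culture dish, small conical flask and stopper round the dock where they are.

Things in the scene. Friction and masses are not known exactly. Their poses are not given: they have to be found in the camera images.
- dock: Fixed aluminium loading dock, 200 mm wide (y), 85 mm deep (x -40 to +45 mm), roof top 74 mm high; origin on the work surface under it, 40 mm behind the plane of the bay mouths; +x points into the bays, +y to the left. Turned at most 14 degrees from facing the robot (x ahead). Two roofed bays open to the front (-x), centred at y = +60 (left) and -60 mm (right); in one of them, by chance, lies the spacer.
- bay_left (a point): Middle of the lower edge of the left bay's mouth, on the bay floor, 40 mm up. The bay is 58 mm wide, 28 mm high, 75 mm deep from mouth to back stop. The spacer (20 mm deep, 44 wide, 18 high), if in this bay, lies within 5 mm of the back stop, under the pin. Steel cheeks flare the mouth, reaching 15 mm out in front of it, 59 mm apart inside at the mouth, 78 mm at their front, 27 mm high.
- bay_right (a point): The same for the right bay, which is alike.
- home_left (a point): where the slide box's origin lies when it is fully home in the left bay: on the floor, 36.5 mm in from the mouth (the box is 77 mm long and then stands out of the mouth by about 2 mm); axes as the dock's
- home_right (a point): the same for the right bay
- feeler_left (a joint): travel of the left bay's feeler pin, m: 0 up, 0.022 fully down. A spring returns it; about 1 N starts it, 4 N holds it fully down. In a bay with the spacer in it the pin stops at about 0.010 on the spacer.
- feeler_right (a joint): the same for the right bay's pin
- cap_left (a point): centre of the top of the left pin's round black cap (26 mm across), 104 mm above the work surface when up, 30 mm above the dock's roof, 62 mm in from the mouth over the bay's middle line; fully down it is 8 mm above the roof
- cap_right (a point): the same for the right pin
- slide_box: white closed cardboard slide box, 53 mm (its x) by 77 mm (its y, the long way) by 22 mm high, 0.14 kg, lying flat on the work surface to the right of the dock; origin in the middle of its underside. Either end may go in first.
- petri_dish: round closed petri dish, 93 mm across, 16 mm high, to the right of the dock, bystander; origin under its middle
- flask: small clear glass conical flask, 57 mm across, 97 mm high, to the left of the dock, bystander; origin under its middle
- stopper: rubber stopper, 30 mm across, 18 mm high, to the right of the dock, bystander; origin under its middle
- culture_dish: round culture dish with a rim, 101 mm across, 20 mm high, to the left of the dock, bystander; origin under its middle
- tongue_left (a point): Middle of the top of the left bay's steel tongue: a narrow ledge 36 mm wide and 75 mm long, level with the bay floor (40 mm up), reaching straight out from the mouth to the front, on a leg at its front end; this point is 37.5 mm before the mouth. Beside the tongue there is open space down to the work surface, so fingers holding the box pass on either side.
- tongue_right (a point): The same for the right bay's tongue.
Mind the look-alikes: they are no part of the job. What is shaped like the slide_box but blue, green or purple is not meant.

How it is judged:
By the outcome, as a careful person would: the job done as asked, in the order asked, and still so for the second after the job is handed in, with the robot touching nothing.
It also fails if it takes over 72 s, if anything falls off the work surface, if the arm or the gripper's body presses on something with over 40 N, if the wrist force passes 120 N, or if a joint passes its speed limit or range.

## Robot

A 6-joint arm with a two-finger parallel gripper is mounted at the origin on a cart in front of the work surface, level with it; the furniture and walls round the work are solid. World frame = base frame: x ahead of the robot, y to its left, z up, the work surface at z = 0. Lengths are in m, angles in rad, forces in N, time in s.
With the tool pointing down it reaches from about 0.275 to 0.825 m from the base axis. Payload 4.9 kg.
Tool frame: the origin (TCP) lies midway between the tips of the shut fingers; the grasp point (between the pads) lies 19 mm behind it (grip_point_offset is the distance from the TCP to the grasp point, in m); z points along the fingers, y is the line along which they close (so a half turn about z gives the same grasp; the last joint's range is limited). The gripper opens to 85 mm and grips with 20 to 120 N. Pads are 22 mm wide; open, the fingers measure 114 mm over their backs; the gripper's body (76 mm by 85 mm) begins 54 mm behind the grasp point. The pads swing forward as they close: fully open they stand 13 mm farther back than shut.
Start: joints at [1.163, 0.326, -0.193, 1.052, 0, 1.437], TCP at [0.149, 0.53, 0.208] pointing down, gripper open.
Joint ranges: [-2.65, 2.65], [-0.97, 1.79], [-1.3, 1.35], [-1.93, 2.1], [-1.47, 1.37], [-3.14, 3.14]. Speed limits (rad/s): [2.57, 2.57, 3.14, 3.14, 3.14, 3.14].

## Interface

Orientations are given as a rotation vector (axis times angle).
In Python, from cell import * gives the robot as it stands. Calls block until the motion is done:
- movep(position, orientation): joint-space move of the TCP to a pose.
- move_l(position, velocity=0.15, rot=None, until_force=None): straight line of the TCP; rot=None keeps the orientation; velocity is the mean speed in m/s. With until_force (N) it stops when the force on the tool has changed by that much, and returns True; else False.
- set_joints(angles): joint-space move.
- let_go() and grab(newtons=None): open the fingers fully, or close them until they stop; newtons is the grip in N (None keeps the last).
- sleep(seconds).
- ik(position, orientation): joint angles nearest the present ones, or None.
- get_state(): the state.
- grab_frame(name): name is "scene" or "top" or "wrist"; returns a dict with "img" (420x560x3 uint8, red, green, blue), "fx", "fy", "cx", "cy" (pixels), "cam_to_world" (4x4, takes a point from camera to world coordinates); the wrist camera has in their place "T_tool_cam" (4x4, takes a point from camera to tool coordinates, whose origin is the TCP and whose axes are the flange's). Camera axes: x right, y down, z forward; pixel columns grow to the right and rows downward; lengths in m; the calibration is good to about 2 mm. The wrist camera is an equidistant fisheye: a pixel r from the principal point sees the ray r / f radians off the axis. A picture is of the moment at which its call begins: read the wrist's pose just before it. There is no depth.
A pose or a line that the arm cannot do raises MotionError and nothing moves.
- sign_off(): hands the job in; it is judged then, once.
Trained networks look in the newest picture that a camera, given by its name, has taken for a name from the list of things; names that differ only in an ending like _2 or _b are one class to them, and where a whole thing is asked for, a point or a joint stands for the part that bears it (a point fixed in the world has none). Each returns a list of dicts, best first, with "score" (0 to 1); they miss things now and then, are a little off and sometimes report something else, mostly with a low value. They report only what shows in the picture. A call takes as long as a camera call. They do not tell look-alikes from the thing itself.
- spot_in(camera, name): "centre" ([column, row] in pixels, amid what is visible of it).
- silhouettes(camera, name): "mask" (420x560 bool, what is visible of it) and "centre" ([column, row] in pixels, amid what is visible of it).
- tip_of(camera, name): "centre" ([column, row] in pixels: a listed point, or the origin of a listed thing).
The state is a dict: "clock": time; "q": joint angles; "joint_velocities": joint speeds; "tau": joint torques, N m; "position": TCP position; "eef_rot": TCP orientation; "contact_force": force on the tool from outside, world axes, zero at the start; "wrist_torque": the same for the moment, N m; "finger_gap": opening from 0.0 (shut) to 1.0 (fully open); "grasp_force": force on a finger pad.
Only numpy, scipy, OpenCV 4.12 (cv2) and the standard library are available. Lean on these libraries where they do the work, as an engineer would, in place of code of your own. Each camera call takes 0.05 s, during which the arm holds its last target. There are 200 camera calls.

## Working session

There is one attempt and no reset: what is moved stays moved. The work goes in short steps, each a Python script; the robot and the scene stay as the last script left them, time stands still between calls to the robot, and variables do not carry over. Pictures are saved under pics/ and viewed, at most 10 in all, crops included, and the job is handed in when it is done.

```bash
mkdir -p pics; ls
cat > h.py <<'E'
from cell import *
import numpy as np, cv2
from scipy.spatial.transform import Rotation as R
def ray(f,px,tool=None):
    if 'cam_to_world' in f:
        T=np.array(f['cam_to_world']);d=np.array([(px[0]-f['cx'])/f['fx'],(px[1]-f['cy'])/f['fy'],1.])
    else:
        W=np.eye(4);W[:3,:3]=R.from_rotvec(tool[1]).as_matrix();W[:3,3]=tool[0]
        T=W@np.array(f['T_tool_cam']);u=np.array([(px[0]-f['cx'])/f['fx'],(px[1]-f['cy'])/f['fy']])
        r=np.linalg.norm(u);d=np.r_[u/r*np.sin(r),np.cos(r)] if r>0 else np.array([0,0,1.])
    return T[:3,3],T[:3,:3]@d
def at_z(f,px,z,tool=None):
    o,d=ray(f,px,tool);return o+d*(z-o[2])/d[2]
def save(f,n): cv2.imwrite('pics/'+n+'.png',cv2.cvtColor(f['img'],cv2.COLOR_RGB2BGR))
def down(yaw): # tool z down, tool y at angle yaw+90deg (tool x along yaw)
    c,s=np.cos(yaw),np.sin(yaw)
    return R.from_matrix(np.array([[c,s,0],[s,-c,0],[0,0,-1]])).as_rotvec()
E
python3 - <<'E'
from h import *
Z=dict(cap_left=.104,cap_right=.104,bay_left=.04,bay_right=.04,tongue_left=.04,tongue_right=.04,home_left=.04,home_right=.04,dock=0,slide_box=0,petri_dish=0,flask=0,stopper=0,culture_dish=0)
for c in("top","scene"):
    f=grab_frame(c);save(f,c+'0');print(c,np.round(np.array(f['cam_to_world'])[:3,3],3))
    for n,z in Z.items():
        print(n,[(round(t['score'],2),np.round(t['centre']).tolist(),np.round(at_z(f,t['centre'],z)[:2],4).tolist()) for t in tip_of(c,n)[:3]])
s=get_state();print(s['position'],s['eef_rot'],s['clock'],s['finger_gap'])
E
```

```text
pics
top [0.363 0.027 1.258]
cap_left [(0.65, [224.0, 174.0], [0.6098, 0.1554])]
cap_right [(0.5, [266.0, 177.0], [0.6005, 0.0396])]
bay_left [(0.92, [223.0, 200.0], [0.5497, 0.1648]), (0.7, [332.0, 160.0], [0.6625, -0.1553]), (0.25, [263.0, 188.0], [0.5827, 0.0486])]
bay_right [(0.74, [266.0, 202.0], [0.5402, 0.0412]), (0.36, [223.0, 209.0], [0.5219, 0.1637])]
tongue_left [(0.69, [222.0, 211.0], [0.5168, 0.168]), (0.68, [264.0, 213.0], [0.5076, 0.0477])]
tongue_right [(0.78, [264.0, 214.0], [0.5056, 0.046])]
home_left [(0.69, [224.0, 185.0], [0.5912, 0.1614])]
home_right [(0.71, [266.0, 175.0], [0.6203, 0.0387])]
dock []
slide_box [(0.83, [322.0, 264.0], [0.3603, -0.1205]), (0.81, [332.0, 223.0], [0.4793, -0.1564]), (0.71, [373.0, 236.0], [0.4374, -0.2754])]
petri_dish [(0.87, [368.0, 167.0], [0.6491, -0.2724]), (0.36, [372.0, 237.0], [0.4345, -0.2714])]
flask [(0.7, [141.0, 254.0], [0.3988, 0.41])]
stopper [(0.39, [331.0, 163.0], [0.6625, -0.1598])]
culture_dish [(0.86, [129.0, 182.0], [0.6152, 0.4519]), (0.74, [265.0, 189.0], [0.5847, 0.0425])]
scene [-0.39  -0.457  1.047]
cap_lef
[... 307 characters left out ...]
])]
home_left [(0.7, [272.0, 194.0], [0.6043, 0.1701])]
home_right [(0.88, [298.0, 211.0], [0.5712, 0.0439])]
dock [(0.93, [284.0, 209.0], [0.5932, 0.1156])]
slide_box [(0.84, [313.0, 273.0], [0.3785, -0.1124]), (0.75, [340.0, 253.0], [0.4966, -0.1523]), (0.73, [390.0, 235.0], [0.6544, -0.2659])]
petri_dish [(0.67, [390.0, 235.0], [0.6559, -0.2686])]
flask [(0.72, [190.0, 214.0], [0.4017, 0.395]), (0.51, [290.0, 215.0], [0.5754, 0.0822])]
stopper [(0.46, [361.0, 223.0], [0.6637, -0.1573])]
culture_dish [(0.66, [274.0, 177.0], [0.7369, 0.2435]), (0.62, [211.0, 176.0], [0.6186, 0.4671])]
[0.14870735 0.52952932 0.20787973] [ 4.28711159e-01  3.11219114e+00 -1.00814408e-05] 1.5 1.0024201661578824
```

View pics/top0.png

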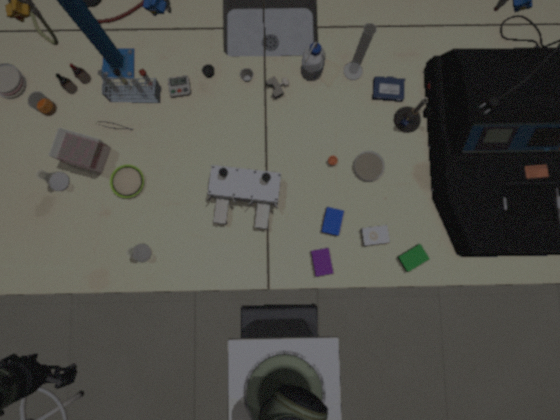

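View pics/scene0.png

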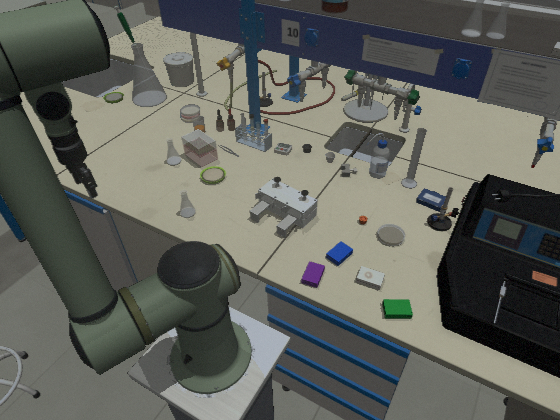

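The top view shows the white box at about (375,236), the dock caps at (223,173) and (267,177), and the tongues pointing down in the image. The blue, purple and green boxes are the look-alikes. Next I move above the dock and look with the wrist camera.

Run:
```python
from h import *
grab(20)
movep([0.52,0.10,0.32],down(-0.1))
s=get_state();tool=(s['position'],s['eef_rot'])
f=grab_frame('wrist');save(f,'w1');print(s['clock'],s['position'],s['q'],np.round(f['T_tool_cam'],3).tolist(),f['fx'])
for n,z in dict(cap_left=.104,cap_right=.104,bay_left=.04,bay_right=.04,tongue_left=.04,tongue_right=.04,home_left=.04,dock=0).items():
    print(n,[(round(t['score'],2),np.round(t['centre']).tolist(),np.round(at_z(f,t['centre'],z,tool)[:2],4).tolist()) for t in tip_of('wrist',n)[:3]])
```

```text
5.9417 [0.51991948 0.10020844 0.31993263] [ 5.09080873e-02  2.39396891e-01 -2.63070617e-02  1.30523079e+00
  6.70856152e-05 -2.99095387e+00] [[0.0, -0.964, -0.267, 0.067], [1.0, 0.0, 0.001, -0.001], [-0.001, -0.267, 0.964, -0.167], [0.0, 0.0, 0.0, 1.0]] 325.19226210127806
cap_left [(0.59, [222.0, 100.0], [0.6224, 0.1581])]
cap_right [(0.92, [319.0, 109.0], [0.6004, 0.0469])]
bay_left [(0.8, [229.0, 151.0], [0.5571, 0.1672]), (0.58, [227.0, 176.0], [0.5222, 0.1745])]
bay_right [(0.69, [315.0, 160.0], [0.5329, 0.0514])]
tongue_left [(0.71, [228.0, 178.0], [0.5201, 0.1738])]
tongue_right [(0.77, [310.0, 184.0], [0.4991, 0.0601]), (0.37, [230.0, 175.0], [0.5239, 0.1707]), (0.29, [228.0, 126.0], [0.5918, 0.1655])]
home_left [(0.66, [230.0, 125.0], [0.5929, 0.1627]), (0.43, [271.0, 124.0], [0.5884, 0.1056])]
dock [(0.92, [272.0, 126.0], [0.5844, 0.1054])]
```

View pics/w1.png

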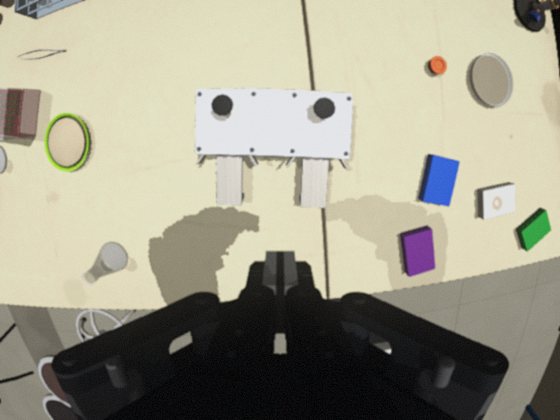

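The wrist view shows the caps at (222,105) and (324,108), the roof corners, and the white box at (497,201). I'll fit the roof rectangle, then feel the pins.

```bash
cat >> h.py <<'E'
def fit(f,tool):
    im=f['img'].astype(int)
    hsv=cv2.cvtColor(f['img'],cv2.COLOR_RGB2HSV)
    caps=[]
    # rectify the roof plane & cap plane: 0.5 mm / px over x .45-.75,y -.1-.3
    return hsv
def proj(f,P,tool):
    W=np.eye(4);W[:3,:3]=R.from_rotvec(tool[1]).as_matrix();W[:3,3]=tool[0]
    T=np.linalg.inv(W@np.array(f['T_tool_cam'])) if 'T_tool_cam' in f else np.linalg.inv(np.array(f['cam_to_world']))
    p=P@T[:3,:3].T+T[:3,3]
    if 'T_tool_cam' in f:
        r=np.linalg.norm(p[:,:2],axis=1);th=np.arctan2(r,p[:,2]);u=p[:,:2]/r[:,None]*th[:,None]
    else: u=p[:,:2]/p[:,2:]
    return u*[f['fx'],f['fy']]+[f['cx'],f['cy']]
def rectify(f,tool,c,z,half,res=.0005):
    n=int(2*half/res);i,j=np.mgrid[:n,:n]   # row0 = far x, col0 = left y
    P=np.stack([c[0]+half-i*res,c[1]+half-j*res,np.full(i.shape,z)],-1).reshape(-1,3)
    m=proj(f,P,tool).astype(np.float32).reshape(n,n,2)
    im=cv2.remap(f['img'],m[...,0],m[...,1],cv2.INTER_LINEAR)
    return im,lambda px:np.stack([c[0]+half-np.asarray(px)[...,1]*res,c[1]+half-np.asarray(px)[...,0]*res],-1)
def big(mask,near=None):
    cs,_=cv2.findContours(mask.astype(np.uint8),cv2.RETR_EXTERNAL,cv2.CHAIN_APPROX_NONE)
    return sorted(cs,key=cv2.contourArea)[::-1]
E
python3 - <<'E'
from h import *
s=get_state();tool=(s['position'],s['eef_rot']);f=grab_frame('wrist')
im,xy=rectify(f,tool,(.585,.10),.074,.15)
sat=cv2.cvtColor(im,cv2.COLOR_RGB2HSV)[...,1]; v=im.max(2)
r=big(cv2.morphologyEx(((sat<30)&(v>170)).astype(np.uint8),cv2.MORPH_OPEN,np.ones((25,25))))[0]
rc=cv2.minAreaRect(r);print('roof',xy(rc[0]),np.array(rc[1])*.0005,rc[2],xy(cv2.boxPoints(rc)).round(4).tolist())
imc,xyc=rectify(f,tool,(.605,.10),.104,.12)
for c in big(cv2.morphologyEx((imc.max(2)<70).astype(np.uint8),cv2.MORPH_OPEN,np.ones((9,9))))[:4]:
    (q,rad)=cv2.minEnclosingCircle(c);print('dark',xyc(q),rad*.0005)
cv2.imwrite('pics/rect1.png',np.hstack([im,np.pad(imc,((0,120),(0,0),(0,0)))])[...,::-1])
E
```

```text
roof [0.59055066 0.10317654] [0.20220699 0.08713756] 7.750036716461182 [[0.5609999895095825, 0.20919999480247498], [0.6474000215530396, 0.19750000536441803], [0.6201000213623047, -0.002899999963119626], [0.5336999893188477, 0.008899999782443047]]
dark [0.61688971 0.1596348 ] 0.011182291030883789
```

View pics/rect1.png

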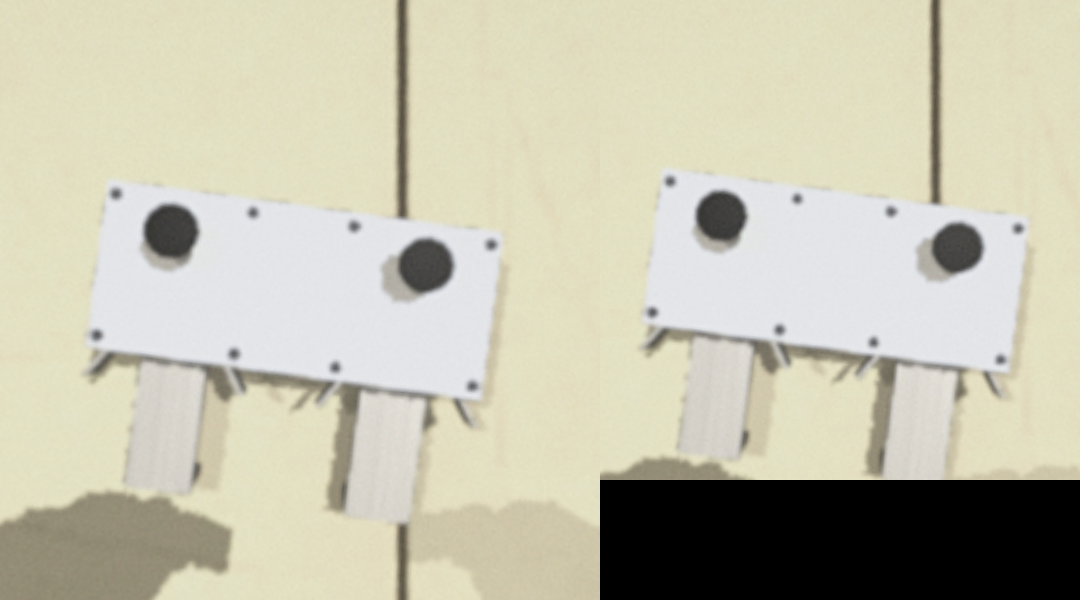

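The rectified view gives dock yaw -7.75°, with the roof size and left cap agreeing with the stated geometry. Now I press the pins.

```bash
cat >> h.py <<'E'
YAW=np.deg2rad(-7.75); RC=np.array([.5906,.1032])
X=np.array([np.cos(YAW),np.sin(YAW)]);Y=np.array([-X[1],X[0]])
def dk(x,y): return RC+X*(x-.0025)+Y*y
E
python3 - <<'E'
from h import *
for n,y in(('left',.06),('right',-.06)):
    p=dk(.022,y)
    movep([*p,.125],down(YAW))
    hit=move_l([*p,.076],.03,until_force=9)
    sleep(.2);s=get_state();print(n,hit,s['position'],s['contact_force'],s['clock'])
    z=s['position'][2]
    move_l([*p,.125],.15)
    if z<.088: break
E
```

```text
left False [0.618053   0.16003927 0.07611716] [-0.73502313 -0.59979333  1.65162774] 9.3333
```

Run:
```python
from h import *
p=dk(.022,.06)
print(get_state()['finger_gap'],get_state()['contact_force'])
for z in (.115,.105,.1,.095,.09,.085,.08,.077):
    move_l([*p,z],.05); s=get_state();print(z,s['position'].round(4),s['contact_force'].round(2),s['wrist_torque'].round(2))
f=grab_frame('wrist');save(f,'w2');g=grab_frame('scene');cv2.imwrite('pics/s2.png',cv2.resize(g['img'][130:250,210:350],None,fx=5,fy=5)[...,::-1])
print(s['clock'])
```

```text
-0.001871238719864861 [-3.47246520e-01 -5.89096421e-02 -1.72060331e-04]
0.115 [0.6169 0.1598 0.1134] [-0.02  0.05 -0.85] [-0.01 -0.02 -0.01]
0.105 [0.6176 0.16   0.1044] [ 0.09 -0.4  -0.7 ] [-0.02  0.03  0.06]
0.1 [0.6178 0.16   0.0997] [ 0.24  0.04 -0.23] [ 0.01 -0.04  0.01]
0.095 [0.6177 0.16   0.0946] [-0.68  0.55  0.63] [-0.03 -0.02  0.01]
0.09 [0.6177 0.16   0.0895] [ 0.27 -0.08  1.2 ] [-0.01 -0.01  0.02]
0.085 [0.6177 0.16   0.0846] [ 0.1  -0.18 -0.01] [-0.   -0.06 -0.01]
0.08 [0.618  0.16   0.0798] [ 0.27 -0.39  0.5 ] [0.01 0.04 0.  ]
0.077 [0.6181 0.1601 0.077 ] [-0.37 -0.33  1.2 ] [ 0.02 -0.    0.01]
12.0083
```

View pics/w2.png

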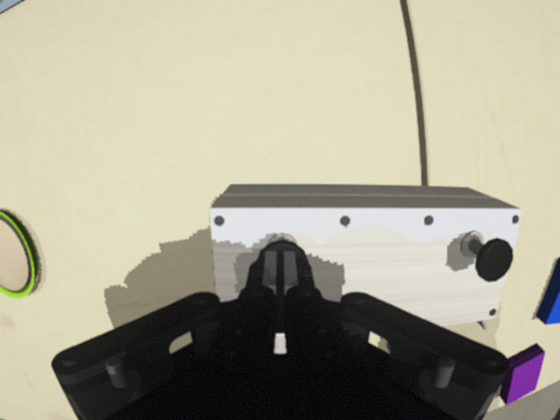

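View pics/s2.png

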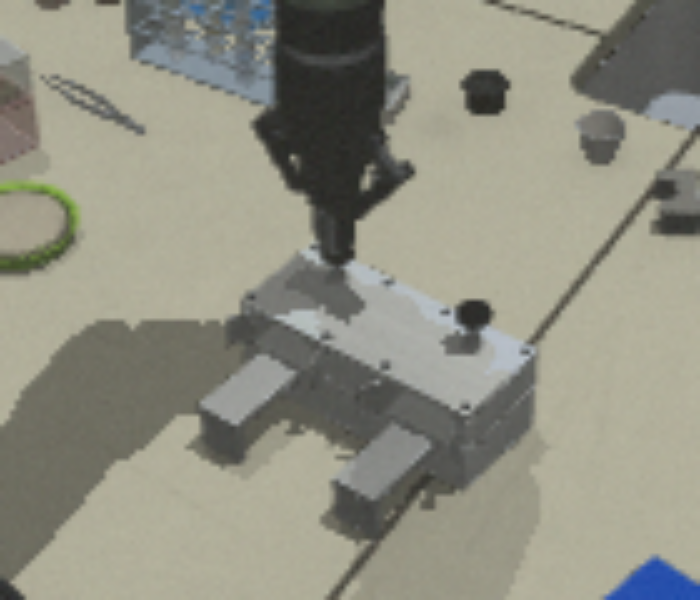

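The cap is depressed under the fingertips, with no hard stop yet. I keep going down until I feel one.

Run:
```python
from h import *
p=dk(.022,.06)
hit=move_l([*p,.062],.02,until_force=8);s=get_state();print(hit,s['position'].round(4),s['contact_force'].round(2))
sleep(.3);s=get_state();print(s['position'].round(4),s['contact_force'].round(2))
f=grab_frame('wrist');save(f,'w3')
move_l([*p,.125],.15)
p=dk(.022,-.06);movep([*p,.125],down(YAW))
hit=move_l([*p,.062],.03,until_force=8);s=get_state();print(hit,s['position'].round(4),s['contact_force'].round(2))
move_l([*p,.125],.15)
print(get_state()['clock'])
```

```text
True [0.6181 0.1601 0.0706] [-0.96  0.09  5.46]
[0.6182 0.16   0.0706] [-0.96  0.04  5.48]
False [0.6018 0.0411 0.0621] [-2.27  0.01  2.87]
16.8
```

Those stop heights don't fit the pin geometry: 0.071 and below 0.062, against 0.082 expected. I'll repeat the right press with a strip of pictures to see what the tip really touches.

Run:
```python
from h import *
p=dk(.022,-.06);rows=[]
for z in(.108,.09,.076,.064):
    move_l([*p,z],.06);sleep(.25);s=get_state();print(z,s['position'].round(4),s['contact_force'].round(2),s['wrist_torque'].round(2))
    w=grab_frame('wrist')['img'][170:300,180:380];g=grab_frame('scene')['img'][160:240,240:340]
    rows.append(np.vstack([cv2.resize(g,(200,160),interpolation=cv2.INTER_CUBIC),w]))
w3=cv2.imread('pics/w3.png')[170:300,180:380,::-1]
t=cv2.resize(grab_frame('top')['img'][150:220,200:290],(200,156))
a=np.hstack(rows);b=np.zeros((160,800,3),np.uint8);b[:130,:200]=w3;b[:156,200:400]=t
cv2.imwrite('pics/strip.png',np.vstack([a,b])[...,::-1])
print(get_state()['clock'])
```

```text
0.108 [0.6021 0.0411 0.1083] [-0.31 -0.48 -0.73] [ 0.04 -0.02  0.03]
0.09 [0.6021 0.0411 0.0903] [-0.13 -0.01  0.45] [-0.02  0.04 -0.03]
0.076 [0.6016 0.0412 0.0761] [-0.61 -0.21  1.72] [-0.03  0.18  0.03]
0.064 [0.6022 0.0411 0.0643] [1.96 0.33 2.67] [-0.   -0.23  0.04]
19.8667
```

View pics/strip.png

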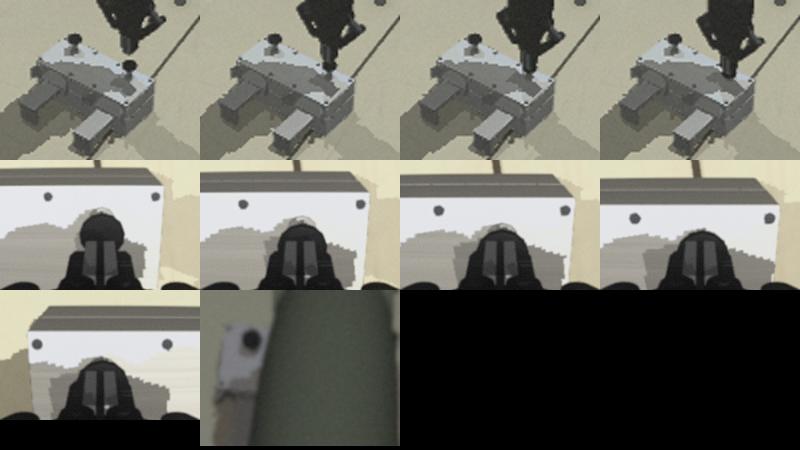

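The pictures show the real fingertips sit about 20 mm above the reported TCP, since the tip is clear of the cap at 0.108. So the left stop at 0.0706 was the spacer, with about 10 mm of travel, and the right pin has already gone farther. I'll press it to its end, then look at the white box.

Run:
```python
from h import *
p=dk(.022,-.06)
hit=move_l([*p,.048],.03,until_force=6);s=get_state();print(hit,s['position'].round(4),s['contact_force'].round(2))
sleep(.2);s=get_state();print(s['position'].round(4),s['contact_force'].round(2))
move_l([*p,.16],.2)
let_go()
b=np.array([.437,-.275])
movep([b[0]-.06,b[1],.30],down(0.))
s=get_state();tool=(s['position'],s['eef_rot']);f=grab_frame('wrist');save(f,'w4');print(s['clock'],s['q'].round(2))
im,xy=rectify(f,tool,b,.022,.08)
sat=cv2.cvtColor(im,cv2.COLOR_RGB2HSV)[...,1];v=im.max(2)
m=cv2.morphologyEx(((sat<30)&(v>150)).astype(np.uint8),cv2.MORPH_CLOSE,np.ones((15,15)));m=cv2.morphologyEx(m,cv2.MORPH_OPEN,np.ones((15,15)))
for c in big(m)[:2]:
    r=cv2.minAreaRect(c);print(xy(r[0]),np.array(r[1])*.0005,r[2],xy(cv2.boxPoints(r)).round(4).tolist());cv2.drawContours(im,[cv2.boxPoints(r).astype(int)],0,(255,0,0),1)
cv2.imwrite('pics/w4b.png',np.hstack([f['img'][:,:],cv2.resize(im,(240,240))[np.r_[0:240,np.zeros(180,int)]]])[...,::-1])
for yw in(np.pi/2,-np.pi/2):
  q=ik([*b,.1],down(yw)); print(yw,None if q is None else np.round(q,2))
```

```text
True [0.6024 0.0411 0.0586] [-0.83 -0.53  6.98]
[0.6023 0.0411 0.0586] [-2.3  -0.01  6.87]
26.3083 [-0.79  0.12 -0.22  1.23  0.    2.35]
[ 0.43725002 -0.27474998] [0.15949997 0.15949997] -0.0 [[0.3575, -0.195], [0.517, -0.195], [0.517, -0.3545], [0.3575, -0.3545]]
1.5707963267948966 [-0.7   0.37 -0.44  0.77  0.    0.87]
-1.5707963267948966 [-0.7   0.37 -0.44  0.77  0.   -2.28]
```

View pics/w4b.png

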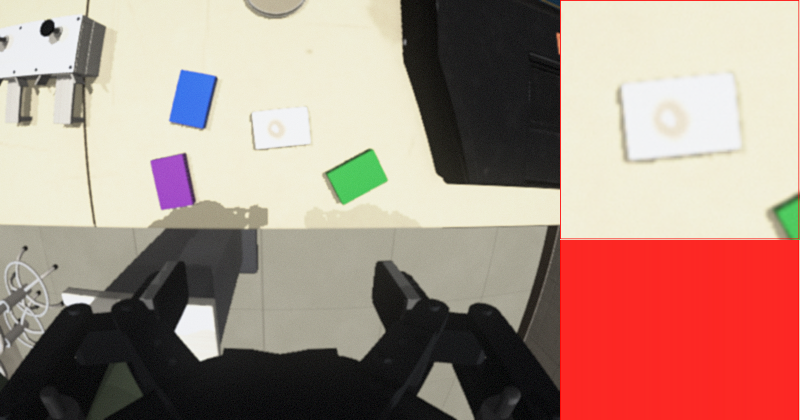

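The right pin stopped at 0.0586, 12 mm lower than the left, so **the right bay is free**. The white box lies at about (281,128) in the wrist view. I'll segment it and descend, touching the table to find the true fingertip height.

Run:
```python
from h import *
b=np.array([.438,-.275])
s=get_state();tool=(s['position'],s['eef_rot']);f=grab_frame('wrist')
im,xy=rectify(f,tool,b,.022,.06)
d=255-cv2.cvtColor(im,cv2.COLOR_RGB2HSV)[...,1];t,m=cv2.threshold(cv2.GaussianBlur(d,(5,5),0),0,1,cv2.THRESH_OTSU)
m=cv2.morphologyEx(m,cv2.MORPH_OPEN,np.ones((25,25)))
r=cv2.minAreaRect(big(m)[0]);P=xy(cv2.boxPoints(r));c=xy(r[0])
e=[P[1]-P[0],P[2]-P[1]];L=max(e,key=np.linalg.norm);L=L*np.sign(L[1]);h=np.arctan2(L[1],L[0])
print(c,[np.linalg.norm(k).round(4) for k in e],np.rad2deg(h))
np.save('box.npy',[*c,h])
if abs(max(map(np.linalg.norm,e))-.077)<.005 and abs(min(map(np.linalg.norm,e))-.053)<.005:
    g=c+.024*L/np.linalg.norm(L)
    o=down(h-np.pi);q=ik([*g,.08],o);print(np.round(q,2))
    movep([*g,.08],o)
    hit=move_l([*g,-.045],.05,until_force=5)
    s=get_state();print(hit,s['position'],s['contact_force'],s['clock'])
```

```text
[ 0.43979733 -0.27560445] [np.float64(0.0759), np.float64(0.0521)] 95.94686885501649
[-0.67  0.37 -0.49  0.71  0.   -2.34]
True [ 0.43729192 -0.25172595 -0.0365522 ] [-1.14204207  0.91591735  6.92360798] 32.3583
```

Contact came at -0.0366, which is the 23.4 mm offset plus the 13 mm open-finger setback, so the tips are on the table. Now I grasp and carry.

Run:
```python
from h import *
s=get_state();p=s['position'].copy();p[2]=-.0275
move_l(p,.08);grab(40);s=get_state();print(s['finger_gap'],s['grasp_force'],s['position'],s['clock'])
zg=s['position'][2];np.save('zg.npy',zg)
p[2]=.10;move_l(p,.2);s=get_state();print(s['finger_gap'],s['contact_force'])
# box centre to tool: front end (tool +x). box centre 24mm ahead of tcp. Start: box front 20 mm before the mouth
x=-.04-.020-.0385-.024   # dock x of TCP
P=dk(x,-.06)
movep([*P,zg+.075],down(YAW));s=get_state();print(s['position'],s['clock'])
f=grab_frame('wrist');g=grab_frame('scene')
a=cv2.resize(g['img'][180:260,240:380],(560,320));cv2.imwrite('pics/c1.png',np.vstack([f['img'][:280],a])[...,::-1])
```

```text
0.6054199410711297 49.01723968796432 [ 0.43768148 -0.25198023 -0.02659315] 33.0417
0.6020595221759487 [-0.3866105   0.44302806 -1.97648784]
[0.4590195  0.05988922 0.04826853] 35.0417
```

View pics/c1.png

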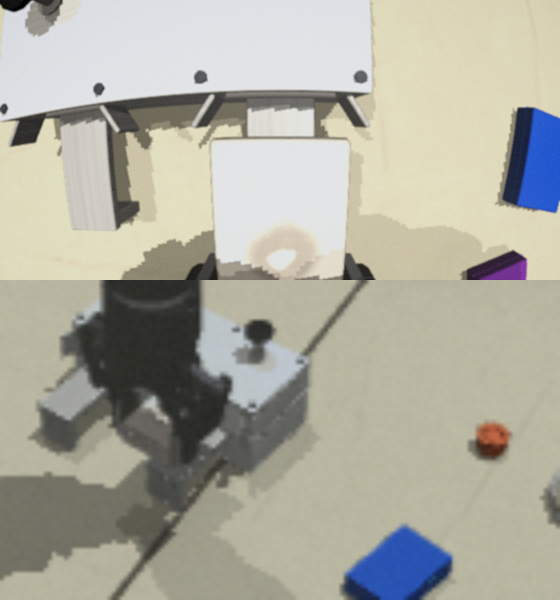

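The held box is centred over the right tongue (box and tongue both centred at column 280) and square to it. I lower and insert.

Run:
```python
from h import *
zg=float(np.load('zg.npy'))
x0=-.04-.020-.0385-.024
print(move_l([*dk(x0,-.06),zg+.043],.08,until_force=8))
h=move_l([*dk(-.0705,-.06),zg+.043],.06,until_force=12)
s=get_state();d=s['position'][:2]-RC;print(h,'dock x',d@X+.0025,d@Y,s['position'][2]-zg,s['contact_force'],s['clock'])
f=grab_frame('wrist');save(f,'i1')
if not h:
    print(move_l([*dk(-.0705,-.06),zg+.0402],.03,until_force=6))
    let_go();p=get_state()['position'];
    move_l([p[0],p[1],.12],.25);grab(30)
    movep([*dk(-.128,-.06),.10],down(YAW))
    f2=grab_frame('wrist');a=np.hstack([f['img'],f2['img']]);cv2.imwrite('pics/i2.png',cv2.resize(a,(800,300))[...,::-1]);print(get_state()['clock'])
```

```text
False
False dock x -0.07119439440328974 -0.060009980349497935 0.042810513371974966 [ 0.53706605 -0.3093245  -1.16304781] 36.7083
False
39.1917
```

```bash
ls -la pics | tail -3
```

```text
-rw-r--r-- 1 agent agent 355111 Dec  1 20:05 w3.png
-rw-r--r-- 1 agent agent 375797 Dec  1 20:07 w4.png
-rw-r--r-- 1 agent agent 464062 Dec  1 20:07 w4b.png
```

The insertion met no resistance. Now I push it home with shut fingers.

Run:
```python
from h import *
def dx(): d=get_state()['position'][:2]-RC;return round(d@X+.0025,4),round(d@Y,4)
move_l([*dk(-.128,-.06),.0225],.15,until_force=8);print(dx(),get_state()['position'][2])
h=move_l([*dk(-.036,-.06),.0225],.05,until_force=15)
s=get_state();print(h,dx(),s['contact_force'],s['clock'])
sleep(.2);print(dx(),get_state()['contact_force'])
move_l([*dk(-.10,-.06),.0225],.15)
move_l([*dk(-.10,-.06),.14],.25)
s=get_state();tool=(s['position'],s['eef_rot']);f=grab_frame('wrist');g=grab_frame('scene')
im,xy=rectify(f,tool,dk(-.04,-.06),.062,.06,.0004)
a=np.hstack([cv2.resize(im,(300,300)),cv2.resize(g['img'][170:250,220:350],(490,300))])
cv2.imwrite('pics/e1.png',np.vstack([a,np.hstack([cv2.resize(f['img'],(400,300)),np.zeros((300,390,3),np.uint8)])])[...,::-1]);print(s['clock'])
```

```text
(np.float64(-0.127), np.float64(-0.06)) 0.022941712791727208
True (np.float64(-0.0522), np.float64(-0.0601)) [ 0.9174367  -0.20821308  0.02568926] 41.2833
(np.float64(-0.0527), np.float64(-0.0601)) [-0.6319369   0.07962898 -0.21918675]
42.5667
```

View pics/e1.png

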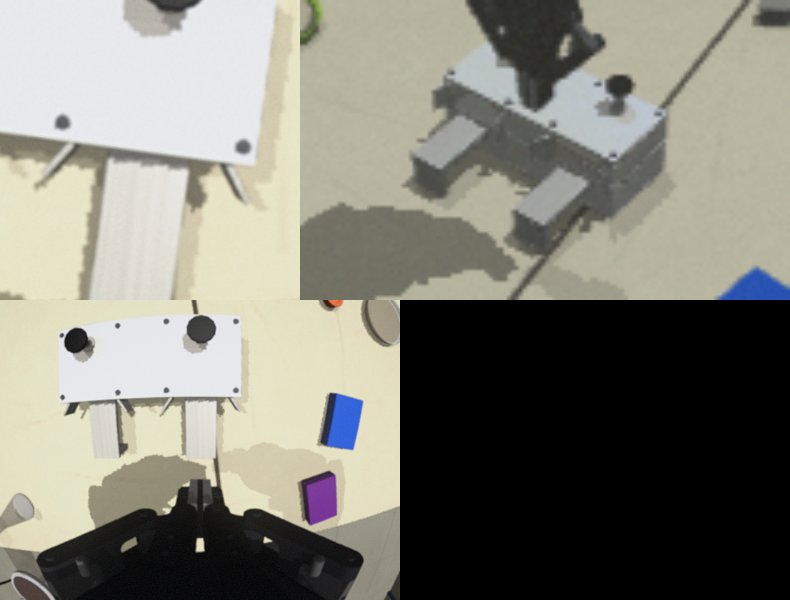

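The final view shows an empty tongue, with the box wholly inside the right bay. The stop at dock x -0.052 matches the expected home. One slow second push will confirm it is seated.

Run:
```python
from h import *
def dx(): d=get_state()['position'][:2]-RC;return round(d@X+.0025,4)
move_l([*dk(-.10,-.06),.0225],.25)
move_l([*dk(-.058,-.06),.0225],.15)
h=move_l([*dk(-.036,-.06),.0225],.015,until_force=18)
s=get_state();print(h,dx(),s['contact_force'],s['clock'])
move_l([*dk(-.10,-.06),.0225],.15)
move_l([*dk(-.12,-.06),.2],.3)
print(get_state()['clock'])
if h and -.056<dx0 if (dx0:=-.0525) else 0: print(sign_off())
```

```text
True -0.0527 [-0.72513641 -0.06900018 -1.11229384] 44.5833
45.7917
the job is handed in; nothing more can be done
None
```

I found the right bay free by feel: its pin went 12 mm deeper than the left pin, which stopped on the spacer. I loaded the white slide box into the right bay and pushed it against the back stop; a second push stopped at the same place, to within 0.5 mm. I touched none of the other items and handed the job in at about 46 s; no verdict came back.

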